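# Open the push-and-turn bottle

## Task

Among the bottles in the wooden crate stands one square bottle with a wide ribbed safety cap. Take it out and stand it fully home in the square holder on the bench, then push its cap down and, keeping it pushed, twist it anticlockwise (seen from above) until it is free. Finish while still holding the cap in the gripper, level and still, straight above the open bottle with about 8 cm of clear air under it; leave the bottle seated in the holder and do not tip or shove the other bottles.

Things in the scene. Friction and masses are not known exactly. Their poses are not given: they have to be found in the camera images.
- bottle_mid (a point): The square amber bottle, loose and upright in the crate, any of five spots, random yaw: body 60 x 60 mm, 92 mm tall, paper labels, 0.18 to 0.35 kg; with its cap 138 mm tall, the tallest there. It can be carried by the locked cap. This point: on its axis, 46 mm above its foot; x and y square to its sides, z up.
- bottle_mouth (a point): Centre of the bottle's mouth, under the cap, 126 mm above its foot: neck 29 mm across with three hooks that hold the cap. Lock: pushed down 6 mm or more, the cap turns anticlockwise from above (positive yaw); keep it pushed for the first 40 degrees relative to the bottle; from 45 to 75 it is free and lifts straight off; a stop at about 80. Not pushed, or clockwise, it is blocked.
- cap_mid (a point): The bottle's safety cap: white, round, ribbed, 53 mm across, 34 mm tall, 47 g. This point: on its axis, half-way up; z up. Locked, it lies 121 mm above the bottle's foot, the rim 12 mm above the shoulder, x along the bottle's x. A spring inside pushes it up: 4 N when locked, 1 N more per mm pushed, hard stop 7.5 mm down (11.5 N); once free it springs up 4 mm.
- holder_floor (a point): Grey holder fixed to the bench, random yaw: a square pocket 66 mm inside for the bottle, any of four ways round, 3 mm play a side (it can turn 6 degrees in it). This point: centre of the pocket's floor, 8 mm above the bench; the walls stand 32 mm above it and the flared lip, 79 mm wide at its mouth, 42 mm. x and y square to the pocket's sides, z up.
- crate: The open wooden crate, fixed: 216 x 306 x 70 mm outside, walls and floor 8 mm thick; origin under its centre, y along its long side. The bottles stand on its floor.
- round_a_mid (a point): A plain round amber bottle in the crate, 52 mm across and 85 mm tall with a small black cap, to be left alone; this point is at its centre, half-way up.
- round_b_mid (a point): A plain round amber bottle in the crate, 44 mm across and 75 mm tall with a small white cap, to be left alone; this point is at its centre, half-way up.
- round_c_mid (a point): A plain round amber bottle in the crate, 48 mm across and 80 mm tall with a small black cap, to be left alone; this point is at its centre, half-way up.
- round_d_mid (a point): A plain round amber bottle in the crate, 44 mm across and 70 mm tall with a small white cap, to be left alone; this point is at its centre, half-way up.

How it is judged:
On the way, in this order (a step that is already met when the one before it is completed fails the run):
1. the square bottle stands fully home in the holder with its cap still locked on (horizontal distance between bottle_mid and holder_floor below 0.009 m and z of bottle_mid in the frame of holder_floor below 0.05 m and angle between bottle_mid's own z axis and vertical below 0.08 rad and angle between the x axis of cap_mid and the x axis of bottle_mid, either way round below 0.25 rad and z of cap_mid in the frame of bottle_mid below 0.084 m), for 0.1 s.
2. the cap, pushed down, is turning past its lock with the bottle still in the holder (horizontal distance between bottle_mid and holder_floor below 0.009 m and z of bottle_mid in the frame of holder_floor below 0.05 m and angle between bottle_mid's own z axis and vertical below 0.08 rad and angle between the x axis of cap_mid and the x axis of bottle_mid, either way round above 0.3 rad and z of cap_mid in the frame of bottle_mid below 0.0715 m), for 0.04 s.
At the end, for the whole second after the job is handed in: The gripper holds the cap still and level (14 degrees), within 30 mm of the bottle's axis, its rim 30 to 160 mm above the mouth, touching the bottle no more; the bottle stands on the holder's floor (4 mm), centred (9 mm) and upright (4.5 degrees), free of the gripper (horizontal distance between bottle_mid and holder_floor below 0.009 m and z of bottle_mid in the frame of holder_floor below 0.05 m and angle between bottle_mid's own z axis and vertical below 0.08 rad and z of cap_mid in the frame of bottle_mid between 0.127 and 0.257 m and horizontal distance between cap_mid and bottle_mid below 0.03 m and angle between cap_mid's own z axis and vertical below 0.25 rad and contact force between cap and the fingers above 1 N and contact force between each of cap, the fingers and bottle below 0.05 N and linear speed of each of cap, bottle below 0.03 m/s); the arm keeps its last pose, push and grip.
It fails at once if another bottle is tipped (beyond 30 degrees) or shoved (beyond 40 mm) (angle between any of round_a_mid, round_b_mid, round_c_mid, round_d_mid's own z axis and vertical above 0.52 rad or distance of any of round_a_mid, round_b_mid, round_c_mid, round_d_mid from where it was at the start of the episode above 0.04 m).
It fails at once if the square bottle is tipped beyond 35 degrees (angle between bottle_mid's own z axis and vertical above 0.61 rad).
It also fails if it takes over 58 s, if anything falls off the work surface, if the arm or the gripper's body presses on something with over 40 N, if the wrist force passes 120 N, or if a joint passes its speed limit or range.

## Robot

A 6-joint arm with a two-finger parallel gripper is mounted at the origin on the work surface. World frame = base frame: x ahead of the robot, y to its left, z up, the work surface at z = 0. Lengths are in m, angles in rad, forces in N, time in s.
With the tool pointing down it reaches from about 0.35 to 0.775 m from the base axis. Payload 7.3 kg.
Tool frame: the origin (TCP) lies between the finger pads; the fingertips stand 8 mm ahead of it and the grasp point (between the pads) lies 11 mm behind it (robot.nose_length is the distance from the TCP to the fingertips, in m); z points along the fingers, y is the line along which they close (so a half turn about z gives the same grasp; the last joint's range is limited). The gripper opens to 92 mm and grips with 3 to 60 N. Pads are 19 mm wide; open, the fingers measure 130 mm over their backs; the gripper's body (75 mm by 190 mm) begins 47 mm behind the grasp point.
Start: joints at [1.194, 0.342, 1.524, -0, 1.275, -0.146], TCP at [0.12, 0.511, 0.235] pointing down, gripper open.
Joint ranges: [-2.53, 2.53], [-0.77, 2.02], [0.04, 2.7], [-1, 4.14], [0.28, 2.66], [-3.11, 3.11]. Speed limits (rad/s): [2.57, 2.57, 3.14, 3.14, 3.14, 3.14].

## Interface

Orientations are given as [roll, pitch, yaw] about the fixed x, y, z axes, in that order (R = Rz(yaw) Ry(pitch) Rx(roll)).
In Python, from cell import robot gives the robot as it stands. The module is installed in compiled form; this text tells all that it offers.
- The arm moves only by the shell command python3 -m jog 'ROWS' [FORCE]. ROWS is JSON, a list that holds one entry, the list of rows, each a list of 5 numbers: the gripper's target within -1 to 1 (fully open at 1, half-way at 0, shut at -1), then the shift along the tool's x, y, z in m, then the turn about the tool's z in rad. A call has 1 to 5 rows; each row is the pose to reach, as a shift and turn from the pose commanded when the call began, along the tool's axes at that moment; what a row does not reach only later rows make up. A row lasts 1/12 s, in which the tool goes at most 41.7 mm and 7.16 degrees, less where a joint would pass 70% of its speed; a pose out of reach is approached as far as the arm can. A call with a gripper value outside its range is refused whole. The fingers move at their own pace and stop on an object; FORCE is the grip in N (left out, the last holds). Time passes only in rows, so rows that repeat a pose let the fingers close. It gives the time, the measured TCP pose, the force, the opening and the grip force at its end, in the units of the state.
- robot.observe(): the state, without advancing time (a new reading comes with each control period).
- robot.read_camera(name): name is "scene" or "top" or "wrist"; returns the picture (480x640x3 uint8, red, green, blue); there is no depth.
- robot.camera_model(name): a dict with "camera_matrix" (3x3 intrinsics, pixels), "position" and "attitude" of the camera in the world; the wrist camera has in their place "mount" (4x4, takes a point from camera to tool coordinates, whose origin is the TCP and whose axes are the flange's). Camera axes: x right, y down, z forward; pixel columns grow to the right and rows downward; lengths in m; the calibration is good to about 2 mm. A picture is of the moment at which its call begins: read the wrist's pose just before it. camera_model takes no time and is no camera call.
- robot.hand_in(): hands the job in; it is judged then, once.
The state is a dict: "time": time; "qpos": joint angles; "qvel": joint speeds; "joint_efforts": joint torques, N m; "tool_pos": TCP position; "tool_rot": TCP orientation; "contact_force": force on the tool from outside, world axes, zero at the start; "torque": the same for the moment, N m; "opening": finger opening in m; "grip_force": force on a finger pad.
Only numpy, scipy, OpenCV 4.12 (cv2) and the standard library are available. Lean on these libraries where they do the work, as an engineer would, in place of code of your own. Each camera call takes 0.05 s, during which the arm holds its last target. There are 200 camera calls.

## Working session

There is one attempt and no reset: what is moved stays moved. The work goes in short steps, Python scripts to look and compute and a shell command to move; the robot and the scene stay as the last step left them, time stands still between calls to the robot, and variables do not carry over. Pictures are saved under pics/ and viewed, at most 10 in all, crops included, and the job is handed in when it is done.

```bash
mkdir -p pics; ls; python3 - <<'E'
from cell import robot
import cv2
s=robot.observe()
for k in s: print(k,s[k])
for n in("top","scene"):
    cv2.imwrite(f"pics/{n}0.png",robot.read_camera(n)[:,:,::-1])
for n in("top","scene","wrist"): print(n,robot.camera_model(n))
E
```

```text
pics
time 0.0
qpos [ 1.19400850e+00  3.42726695e-01  1.52503416e+00 -2.43674642e-05
  1.27541551e+00 -1.45987742e-01]
qvel [ 2.34231016e-04 -9.40409631e-04 -3.25477362e-07  5.81526529e-05
 -3.12940407e-04  6.96072767e-04]
joint_efforts [ 5.30632315e-04 -4.31222713e+01 -2.44233209e+01  7.19577447e-02
  5.54866449e-02 -5.80361939e-05]
tool_pos [0.11992407 0.51069904 0.23403692]
tool_rot [-3.14002240e+00 -2.07328440e-04  2.91079952e+00]
contact_force [-0.00634383  0.12689387 -0.40641335]
torque [ 0.03561829 -0.01568885 -0.03125848]
grip_force 0.0
opening 0.09211135307654669
top {'camera_matrix': array([[465.07978713,   0.        , 324.38027001],
       [  0.        , 465.07978713, 246.13717884],
       [  0.        ,   0.        ,   1.        ]]), 'position': array([0.39465301, 0.00312779, 0.93922421]), 'attitude': array([-3.01082318e+00,  2.23735905e-03, -1.58585294e+00])}
scene {'camera_matrix': array([[552.23308086,   0.        , 322.86596547],
       [  0.        , 552.23308086, 239.14126779],
       [  0.        ,   0.        ,   1.        ]]), 'position': array([ 0.81371947, -0.47224236,  0.85800253]), 'attitude': array([-2.51943482,  0.00933802,  0.56759431])}
wrist {'camera_matrix': array([[371.93218154,   0.        , 319.47168285],
       [  0.        , 371.93218154, 239.21609172],
       [  0.        ,   0.        ,   1.        ]]), 'mount': array([[-9.56347920e-05, -9.55334156e-01, -2.95527732e-01,
         8.02238951e-02],
       [ 9.99999989e-01, -1.24262188e-04,  7.80878394e-05,
        -4.45360137e-04],
       [-1.11322903e-04, -2.95527722e-01,  9.55334158e-01,
        -1.50146071e-01],
       [ 0.00000000e+00,  0.00000000e+00,  0.00000000e+00,
         1.00000000e+00]])}
```

View pics/top0.png

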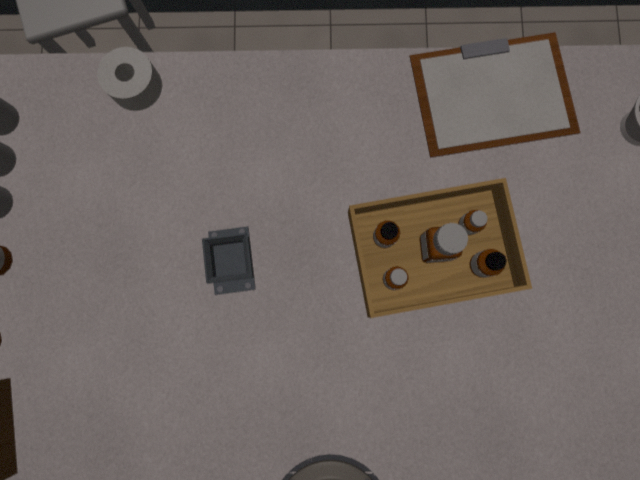

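View pics/scene0.png

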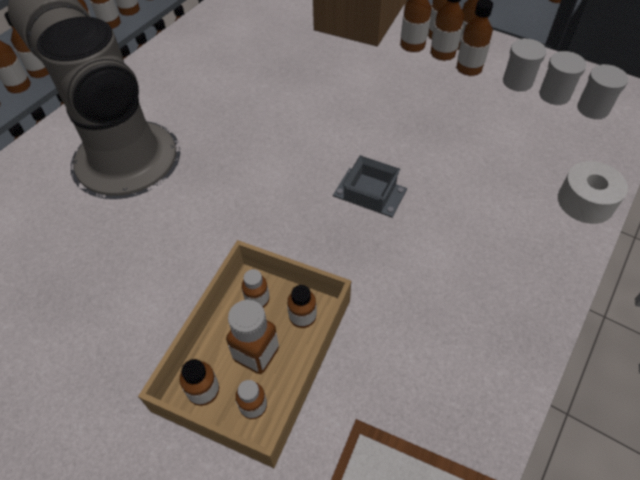

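The top view shows the ribbed white cap at about (452,240) and the holder pocket at about (231,261), with the crate around them. The scene view confirms the square bottle is mid-crate.

```bash
cat > h.py <<'E'
import numpy as np, cv2
from scipy.spatial.transform import Rotation as R
from cell import robot
def cam(n):
    m=robot.camera_model(n); K=m["camera_matrix"]
    if n!="wrist": return K,R.from_euler("xyz",m["attitude"]).as_matrix(),np.array(m["position"])
    s=robot.observe(); T=np.eye(4); T[:3,:3]=R.from_euler("xyz",s["tool_rot"]).as_matrix(); T[:3,3]=s["tool_pos"]
    T=T@m["mount"]; return K,T[:3,:3],T[:3,3]
def ray(c,uv,z):
    K,r,p=c; d=r@np.linalg.inv(K)@np.array([*uv,1.]); return p+d*(z-p[2])/d[2]
def proj(c,P):
    K,r,p=c; q=(np.atleast_2d(P)-p)@r@K.T; return q[:,:2]/q[:,2:]
def totool(P):
    s=robot.observe(); return R.from_euler("xyz",s["tool_rot"]).inv().apply(np.array(P)-s["tool_pos"])
E
python3 - <<'E'
from h import *
c=cam("top")
print("cap",ray(c,(452,240),.146)); print("holder",ray(c,(231,261),.008))
print([ray(c,p,.05).round(3) for p in [(388,232),(476,219),(491,262),(397,278)]])
s=robot.observe(); print(s["time"],R.from_euler("xyz",s["tool_rot"]).as_matrix().round(3))
print("shift cap",totool(ray(c,(452,240),.146)),"holder",totool(ray(c,(231,261),.05)))
E
```

```text
cap [ 0.50627842 -0.21658777  0.146     ]
holder [0.48987147 0.1916799  0.008     ]
[array([ 0.537, -0.12 ,  0.05 ]), array([ 0.56 , -0.292,  0.05 ]), array([ 0.476, -0.316,  0.05 ]), array([ 0.448, -0.134,  0.05 ])]
0.1 [[-0.973  0.229 -0.001]
 [ 0.229  0.973 -0.001]
 [ 0.    -0.001 -1.   ]]
shift cap [-0.54250687 -0.61956635  0.08883707] holder [-0.43092219 -0.23501238  0.18434935]
```

```bash
python3 -m jog '[[[1,-0.036,-0.0195,0,0],[1,-0.072,-0.039,0,0],[1,-0.108,-0.0585,0,0],[1,-0.144,-0.078,0,0],[1,-0.18,-0.0975,0,0]]]'
python3 -m jog '[[[1,-0.036,-0.0195,0,0],[1,-0.072,-0.039,0,0],[1,-0.108,-0.0585,0,0],[1,-0.144,-0.078,0,0],[1,-0.18,-0.0975,0,0]]]'
python3 -m jog '[[[1,-0.035,-0.02,0,0],[1,-0.071,-0.04,0,0],[1,-0.071,-0.04,0,0],[1,-0.071,-0.04,0,0],[1,-0.071,-0.04,0,0]]]'
python3 - <<'E'
from h import *
c=cam("wrist"); im=robot.read_camera("wrist"); s=robot.observe(); np.savez("w1.npz",K=c[0],r=c[1],p=c[2],im=im)
print(s["time"],s["tool_pos"],s["tool_rot"],s["qpos"]); cv2.imwrite("pics/w1.png",im[:,:,::-1])
E
```

```text
time: 0.52
tool_pos: [0.2738, 0.3735, 0.2345]
tool_rot: [-3.141, -0.0, 2.912]
contact_force: [1.3, 0.3, -0.2]
opening: 0.0918
grip_force: 0.0
time: 0.93
tool_pos: [0.427, 0.2372, 0.2346]
tool_rot: [-3.142, -0.0, 2.911]
contact_force: [-0.1, 0.5, -0.2]
opening: 0.0916
grip_force: 0.0
time: 1.35
tool_pos: [0.4854, 0.1837, 0.2342]
tool_rot: [-3.141, -0.002, 2.91]
contact_force: [0.4, -0.3, -0.3]
opening: 0.0917
grip_force: 0.0
1.4 [0.48503875 0.18428721 0.23441021] [-3.14151461e+00 -1.16478156e-03  2.91132266e+00] [ 2.15056023e-01  3.31639693e-01  1.54037053e+00  4.51483260e-04
  1.27066726e+00 -1.12560406e+00]
```

View pics/w1.png

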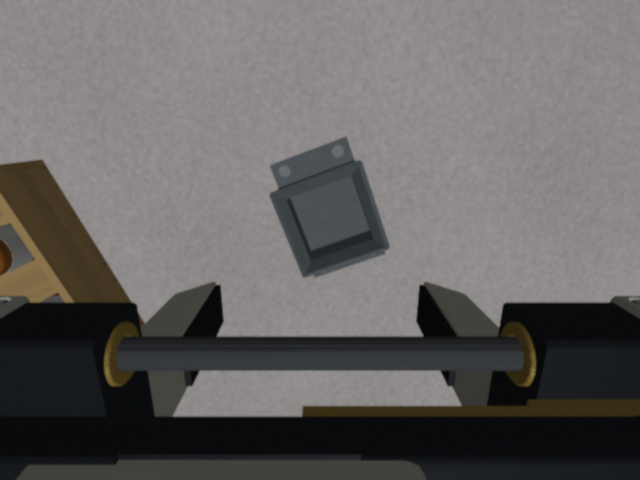

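The holder lies at about (328,217): lip corners near (270,193), (360,161), (388,250), (304,277). I'll zoom in and fit.

```bash
python3 - <<'E'
import numpy as np, cv2
im=np.load("w1.npz")["im"][130:285,250:410,::-1]
im=cv2.resize(im,None,fx=3.8,fy=3.8,interpolation=cv2.INTER_CUBIC)
cv2.imwrite("pics/w1z.png",np.clip(im*1.8,0,255).astype(np.uint8))
E
```

```text
(no output)
```

View pics/w1z.png

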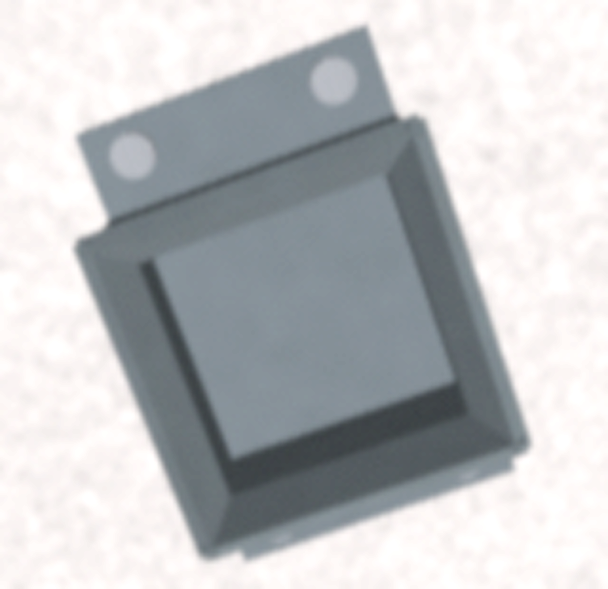

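```bash
cat >> h.py <<'E'
from scipy.optimize import least_squares
def sq(w,z): return np.array([[-w/2,w/2,z],[w/2,w/2,z],[w/2,-w/2,z],[-w/2,-w/2,z]])
def fit(c,obj,pix,x0):
    f=lambda x:proj(c,R.from_euler("z",x[2]).apply(obj)+[x[0],x[1],0])-pix
    r=least_squares(lambda x:f(x).ravel(),x0,x_scale=[.01,.01,.1]); return r.x,f(r.x)
E
python3 - <<'E'
from h import *
d=np.load("w1.npz"); c=(d["K"],d["r"],d["p"])
px=np.array([(85,240),(415,122),(515,450),(208,548),(150,260),(388,178),(465,412),(232,492),(455,382),(232,460)],float)/3.8+[250,130]
w=[ray(c,p,.05) for p in px[:4]]; print(np.round(w,4))
# order corners cyclic like image: fit using 4 yaw starts
obj=np.vstack([sq(.079,.05),sq(.066,.04),sq(.066,.008)[2:4]])
best=min((fit(c,obj,px,[.49,.19,a]) for a in np.arange(4)*np.pi/2),key=lambda q:(q[1]**2).sum())
print(best[0],np.degrees(best[0][2])%90); print(best[1].round(1))
E
```

```text
[[0.4552 0.1465 0.05  ]
 [0.4462 0.2286 0.05  ]
 [0.5308 0.2369 0.05  ]
 [0.5388 0.156  0.05  ]]
[0.49321187 0.1924257  1.67622032] 6.040349650667849
[[ 3.5  2.4]
 [-0.4  4.3]
 [-1.5 -2.2]
 [ 0.8 -2.3]
 [-3.4 -0.6]
 [ 1.  -2.5]
 [ 1.6  0.7]
 [-1.2  0.8]
 [-0.  -0.3]
 [-0.5 -1.2]]
```

```bash
python3 -m jog '[[[1,-0.01,-0.036,0,0],[1,-0.02,-0.072,0,0],[1,-0.03,-0.108,0,0],[1,-0.04,-0.144,0,0],[1,-0.05,-0.18,0,0]]]'
python3 -m jog '[[[1,-0.01,-0.036,0,0],[1,-0.02,-0.072,0,0],[1,-0.03,-0.108,0,0],[1,-0.04,-0.144,0,0],[1,-0.05,-0.18,0,0]]]'
python3 -m jog '[[[1,-0.012,-0.025,0,0],[1,-0.012,-0.025,0,0],[1,-0.012,-0.025,0,0],[1,-0.012,-0.025,0,0]]]'
python3 - <<'E'
from h import *
c=cam("wrist"); im=robot.read_camera("wrist"); s=robot.observe(); np.savez("w2.npz",K=c[0],r=c[1],p=c[2],im=im)
print(s["time"],s["tool_pos"],s["tool_rot"],s["qpos"]); cv2.imwrite("pics/w2.png",np.clip(im[:,:,::-1]*1.6,0,255).astype(np.uint8))
E
```

```text
time: 1.82
tool_pos: [0.4926, -0.0028, 0.235]
tool_rot: [3.141, 0.0, 2.914]
contact_force: [0.5, 0.1, 0.4]
opening: 0.0919
grip_force: 0.0
time: 2.23
tool_pos: [0.5007, -0.1895, 0.235]
tool_rot: [3.141, 0.0, 2.913]
contact_force: [1.0, 0.5, -0.3]
opening: 0.0917
grip_force: 0.0
time: 2.57
tool_pos: [0.5068, -0.2149, 0.2346]
tool_rot: [3.141, -0.001, 2.912]
contact_force: [-0.3, 0.5, -0.5]
opening: 0.0919
grip_force: 0.0
2.6167 [ 0.5068451 -0.2146705  0.2347573] [ 3.14096721e+00 -4.51059764e-04  2.91295981e+00] [-5.40145261e-01  3.89009125e-01  1.45284737e+00  4.74330421e-04
  1.30035723e+00 -1.88243547e+00]
```

View pics/w2.png

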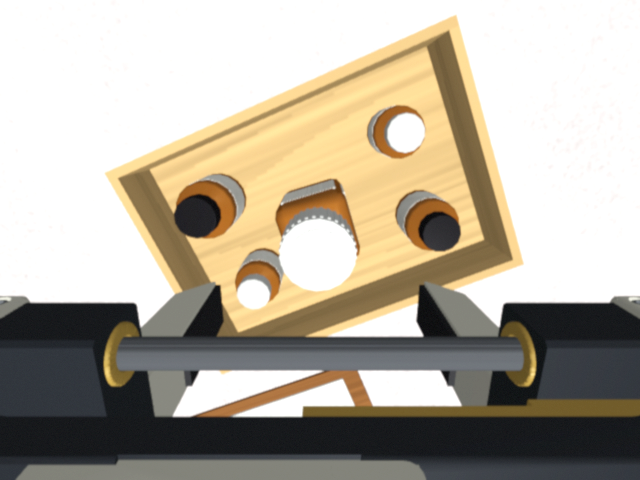

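Cap top is at (318,254); the bottle's shoulder and a labelled side are visible above it, around (280..350,180..250). Zooming in for the yaw.

```bash
python3 - <<'E'
import numpy as np, cv2
im=np.load("w2.npz")["im"][165:305,250:390,::-1]
cv2.imwrite("pics/w2z.png",cv2.resize(im,None,fx=4.2,fy=4.2,interpolation=cv2.INTER_CUBIC))
E
```

```text
(no output)
```

View pics/w2z.png

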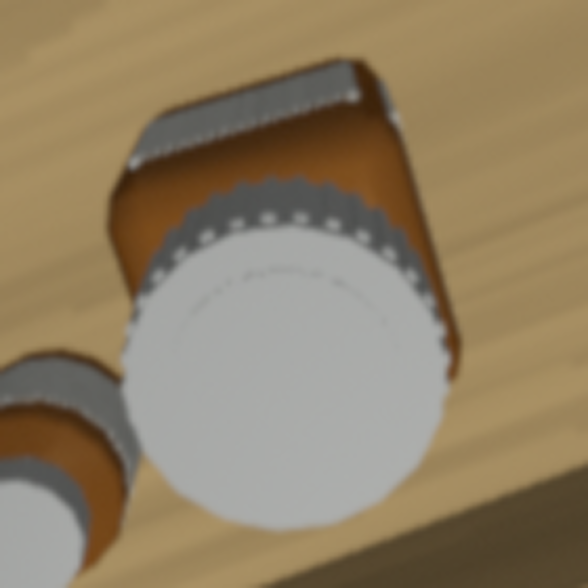

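```bash
python3 - <<'E'
from h import *
d=np.load("w2.npz"); c=(d["K"],d["r"],d["p"])
P=lambda u,v,z: ray(c,(250+u/4.2,165+v/4.2),z)
def ang(a,b): return np.degrees(np.arctan2(b[1]-a[1],b[0]-a[0]))%90
for z in(.075,.085,.095):
    a,b=P(133,162,z),P(352,97,z); print("label",ang(a,b),np.linalg.norm(a-b))
    a,b=P(405,140,z),P(452,335,z); print("right",ang(a,b))
cc=P(287,378,.146); print("cap",cc); print(totool(cc))
L,Rr=P(122,378,.146),P(450,378,.146); print("diam",np.linalg.norm(L-Rr))
E
```

```text
label 3.493474106649586 0.04591788751915114
right 1.4040460870129092
label 3.4934741066496002 0.04443572967902059
right 1.4040460870129199
label 3.4934741066496144 0.04295357183889003
right 1.4040460870128915
cap [ 0.51120209 -0.21705233  0.146     ]
[-0.00482348 -0.00138786  0.08875428]
diam 0.05317099211236402
```

```bash
python3 -m jog '[[[1,-0.005,-0.0015,0.03,0],[1,-0.005,-0.0015,0.06,0],[1,-0.005,-0.0015,0.09,0],[1,-0.005,-0.0015,0.113,0],[1,-0.005,-0.0015,0.113,0]]]'
python3 -m jog '[[[1,0,0,0,0],[-0.5,0,0,0,0],[-0.5,0,0,0,0],[-0.5,0,0,0,0],[-0.5,0,0,0,0]]]' 45
python3 -m jog '[[[-0.5,0,0,0,0],[-0.5,0,0,0,0],[-0.5,0,0,0,0]]]'
```

```text
time: 3.03
tool_pos: [0.509, -0.2159, 0.1175]
tool_rot: [3.139, -0.008, 2.913]
contact_force: [0.1, 1.0, -0.2]
opening: 0.0919
grip_force: 0.0
time: 3.45
tool_pos: [0.5119, -0.2195, 0.123]
tool_rot: [-3.141, 0.002, 2.911]
contact_force: [-0.4, 0.2, -0.6]
opening: 0.0694
grip_force: 0.0
time: 3.7
tool_pos: [0.5116, -0.2192, 0.122]
tool_rot: [3.141, 0.001, 2.911]
contact_force: [-0.1, 1.9, 1.8]
opening: 0.0517
grip_force: 45.0
```

```bash
python3 -m jog '[[[-0.5,0,0,-0.01,0],[-0.5,0,0,-0.03,0],[-0.5,0,0,-0.055,0],[-0.5,0,0,-0.08,0],[-0.5,0,0,-0.1,0]]]'
python3 -m jog '[[[-0.5,0,0,0,0],[-0.5,0,0,0,0],[-0.5,0,0,0,0]]]'
python3 - <<'E'
from h import *
c=cam("wrist"); im=robot.read_camera("wrist"); s=robot.observe(); np.savez("w3.npz",K=c[0],r=c[1],p=c[2],im=im)
print(s["time"],s["tool_pos"],s["tool_rot"],s["contact_force"],s["grip_force"])
im=im[:300,140:500,::-1]
cv2.imwrite("pics/w3.png",cv2.resize(im,None,fx=2,fy=2,interpolation=cv2.INTER_CUBIC))
E
```

```text
time: 4.12
tool_pos: [0.5113, -0.2194, 0.2237]
tool_rot: [-3.141, 0.001, 2.911]
contact_force: [0.3, -1.7, -3.2]
opening: 0.0518
grip_force: 45.0
time: 4.37
tool_pos: [0.5106, -0.2189, 0.2202]
tool_rot: [3.141, -0.003, 2.911]
contact_force: [0.8, 0.4, -3.3]
opening: 0.0519
grip_force: 45.0
4.4167 [ 0.51045719 -0.21878258  0.21985734] [ 3.14042908 -0.00340661  2.91073616] [-0.05305813 -0.13628089 -3.17379594] 44.95477309450507
```

View pics/w3.png

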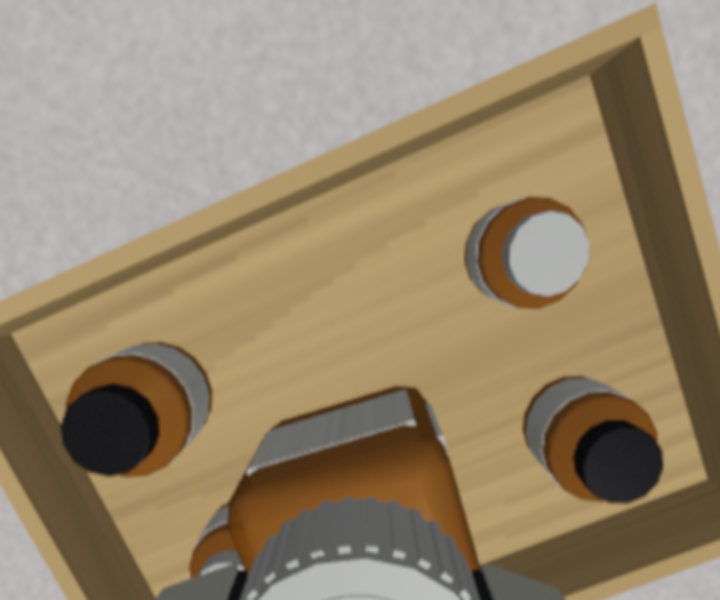

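The bottle hangs upright in the grip; its label's top edge runs from (250,470) to (412,423) in this crop.

```bash
python3 - <<'E'
from h import *
d=np.load("w3.npz"); c=(d["K"],d["r"],d["p"])
P=lambda u,v,z: ray(c,(140+u/2,v/2),z)
def ang(a,b): return np.degrees(np.arctan2(b[1]-a[1],b[0]-a[0]))%90
for p,q in [((250,470),(412,423)),((443,445),(478,565)),((282,422),(400,388))]:
    a,b=P(*p,.17),P(*q,.17); print(ang(a,b),np.linalg.norm(a-b))
print(totool([.493,.192,.2]))
E
```

```text
3.372398939770264 0.04721654974792949
4.290905479223863 0.037982336037745236
3.026744081654911 0.03371930542010518
[0.1109175  0.39586663 0.02069594]
```

```bash
python3 -m jog '[[[-0.5,0.005,0.018,0,-0.01],[-0.5,0.014,0.05,0,-0.02],[-0.5,0.024,0.085,0,-0.03],[-0.5,0.034,0.12,0,-0.04],[-0.5,0.044,0.155,0,-0.045]]]'
python3 -m jog '[[[-0.5,0.0105,0.0365,0,0],[-0.5,0.021,0.073,0,0],[-0.5,0.0315,0.1095,0,0],[-0.5,0.042,0.146,0,0],[-0.5,0.0525,0.1825,0,0]]]'
python3 - <<'E'
from h import *
s=robot.observe(); print(s["tool_pos"],s["tool_rot"],totool([.493,.192,.2]))
E
```

```text
time: 4.83
tool_pos: [0.5028, -0.0568, 0.2199]
tool_rot: [3.141, -0.003, 2.955]
contact_force: [0.7, 0.1, -3.7]
opening: 0.0518
grip_force: 45.0
time: 5.25
tool_pos: [0.4848, 0.1324, 0.2202]
tool_rot: [-3.141, -0.003, 2.956]
contact_force: [1.2, 0.9, -3.0]
opening: 0.0517
grip_force: 45.0
[0.48482402 0.13237667 0.22017341] [-3.14072036e+00 -2.85629499e-03  2.95562524e+00] [0.00293156 0.06012459 0.02012942]
```

```bash
python3 -m jog '[[[-0.5,0.001,0.03,0,0],[-0.5,0.002,0.052,0,0],[-0.5,0.002,0.056,0,0],[-0.5,0.002,0.056,0,0],[-0.5,0.002,0.056,0,0]]]'
python3 -m jog '[[[-0.5,0,0,0,0],[-0.5,0,0,0,0],[-0.5,0,0,0,0]]]'
python3 - <<'E'
from h import *
s=robot.observe(); print(s["tool_pos"],totool([.493,.192,.2]))
for n in("wrist","scene"):
    c=cam(n); im=robot.read_camera(n); np.savez(f"{n}4.npz",K=c[0],r=c[1],p=c[2],im=im)
    o=(im[100:280,230:410] if n=="wrist" else im[90:230,300:440])[:,:,::-1]
    cv2.imwrite(f"pics/{n}4.png",np.clip(cv2.resize(o,(540,540),interpolation=cv2.INTER_CUBIC)*1.6,0,255).astype(np.uint8))
E
```

```text
time: 5.67
tool_pos: [0.4939, 0.1856, 0.2205]
tool_rot: [-3.14, -0.002, 2.956]
contact_force: [0.7, -0.3, -3.5]
opening: 0.0519
grip_force: 45.0
time: 5.92
tool_pos: [0.4945, 0.1851, 0.2217]
tool_rot: [-3.141, -0.0, 2.954]
contact_force: [-0.2, 0.1, -2.4]
opening: 0.0522
grip_force: 45.0
[0.49454247 0.18511637 0.22165951] [0.00279331 0.00647881 0.02165919]
```

View pics/wrist4.png

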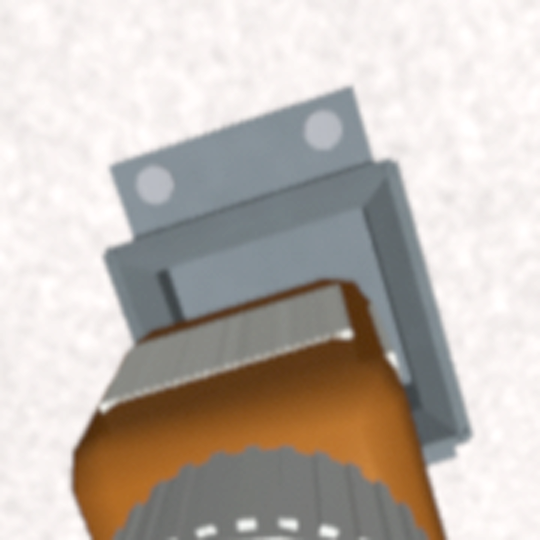

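```bash
python3 - <<'E'
from h import *
d=np.load("wrist4.npz"); c=(d["K"],d["r"],d["p"])
P=lambda u,v,z: ray(c,(230+u/3,100+v/3),z)
def ang(a,b): return np.degrees(np.arctan2(b[1]-a[1],b[0]-a[0]))%90
a,b=P(105,408,.17),P(350,335,.17); print("label",ang(a,b))
for e in [((145,338),(330,282))]:
    a,b=P(*e[0],.108),P(*e[1],.108); print("foot edge",ang(a,b),totool((a+b)/2))
th=np.radians(6); ex=np.array([np.cos(th),np.sin(th)]); ey=np.array([-ex[1],ex[0]])
q=[P(*p,.05)[:2] for p in[(108,250),(392,165),(468,438)]]
print(np.round(q,4), ang(q[0],q[1]),ang(q[1],q[2]), "centre",(q[0]+q[2])/2, "size",np.linalg.norm(q[0]-q[1]),np.linalg.norm(q[1]-q[2]))
print("tool axes vs holder deg", np.degrees(robot.observe()["tool_rot"][2]))
E
```

```text
label 6.320639580595255
foot edge 6.319460690624609 [ 0.02571011 -0.00835308  0.11380841]
[[0.455  0.1451]
 [0.4466 0.2293]
 [0.531  0.2394]] 5.726961753031588 6.863022094473376 centre [0.49303773 0.19224251] size 0.08461803671642465 0.08506175037134511
tool axes vs holder deg 169.28760711290792
```

```bash
python3 -m jog '[[[-0.5,0.004,0.0065,0.01,0],[-0.5,0.004,0.0065,0.025,0],[-0.5,0.004,0.0065,0.04,0],[-0.5,0.004,0.0065,0.05,0],[-0.5,0.004,0.0065,0.05,0]]]'
python3 -m jog '[[[-0.5,0,0,0,0],[-0.5,0,0,0,0],[-0.5,0,0,0,0]]]'
python3 - <<'E'
from h import *
s=robot.observe(); print(s["tool_pos"],totool([.493,.192,.122]))
E
```

```text
time: 6.43
tool_pos: [0.4902, 0.1932, 0.1691]
tool_rot: [-3.14, -0.004, 2.956]
contact_force: [-0.2, -0.7, -3.7]
opening: 0.0519
grip_force: 45.0
time: 6.68
tool_pos: [0.4923, 0.1934, 0.1726]
tool_rot: [3.141, 0.002, 2.956]
contact_force: [-0.5, -0.0, -2.5]
opening: 0.0519
grip_force: 45.0
[0.49233072 0.19343549 0.17257801] [-0.0008413  -0.00132803  0.05057838]
```

```bash
python3 -m jog '[[[-0.5,0,-0.001,0.006,0],[-0.5,0,-0.001,0.012,0],[-0.5,0,-0.001,0.018,0],[-0.5,0,-0.001,0.024,0],[-0.5,0,-0.001,0.024,0]]]'
python3 -m jog '[[[-0.5,0,0,0.005,0],[-0.5,0,0,0.01,0],[-0.5,0,0,0.015,0],[-0.5,0,0,0.018,0],[-0.5,0,0,0.018,0]]]'
```

```text
time: 7.1
tool_pos: [0.4909, 0.1921, 0.1461]
tool_rot: [-3.141, -0.002, 2.956]
contact_force: [0.3, 1.1, -3.7]
opening: 0.0517
grip_force: 45.0
time: 7.52
tool_pos: [0.4912, 0.1922, 0.1288]
tool_rot: [-3.141, -0.001, 2.956]
contact_force: [0.3, -0.3, -2.4]
opening: 0.0518
grip_force: 45.0
```

No wall contact. Now the last 7 mm, gently.

```bash
python3 -m jog '[[[-0.5,0,0,0.003,0],[-0.5,0,0,0.006,0],[-0.5,0,0,0.007,0],[-0.5,0,0,0.007,0],[-0.5,0,0,0.007,0]]]'
python3 - <<'E'
from h import *
z=[]
for i in range(4):
    im=robot.read_camera("scene"); s=robot.observe(); print(s["time"],s["tool_pos"],s["contact_force"])
E
```

```text
time: 7.93
tool_pos: [0.4916, 0.1923, 0.1227]
tool_rot: [3.141, 0.0, 2.956]
contact_force: [-0.2, 0.1, -2.3]
opening: 0.052
grip_force: 45.0
7.9833 [0.49168757 0.19233189 0.12285816] [-0.4312668   0.64880506 -2.07683291]
8.0333 [0.49168632 0.1923204  0.12288081] [ 0.01579325 -0.74189543 -3.0805335 ]
8.0833 [0.49169659 0.19230935 0.12288376] [-0.16523498  0.00791824 -2.79883373]
8.1333 [0.49168851 0.19233048 0.12289663] [ 0.28861058  0.83415028 -3.00299533]
```

```bash
python3 -m jog '[[[-0.5,0,0,0.001,0],[-0.5,0,0,0.002,0],[-0.5,0,0,0.002,0],[-0.5,0,0,0.002,0]]]'
python3 -m jog '[[[-0.5,0,0,0.001,0],[-0.5,0,0,0.002,0],[-0.5,0,0,0.002,0],[-0.5,0,0,0.002,0]]]'
```

```text
time: 8.47
tool_pos: [0.4919, 0.1926, 0.1214]
tool_rot: [3.141, 0.001, 2.956]
contact_force: [-0.6, 1.5, 3.9]
opening: 0.0514
grip_force: 45.0
time: 8.8
tool_pos: [0.492, 0.1925, 0.1192]
tool_rot: [3.141, 0.001, 2.956]
contact_force: [-1.4, 0.5, 6.3]
opening: 0.052
grip_force: 45.0
```

```bash
python3 -m jog '[[[-0.5,0,0,0.002,0],[-0.5,0,0,0.004,0],[-0.5,0,0,0.006,0],[-0.5,0,0,0.006,0],[-0.5,0,0,0.006,0]]]' 60
```

```text
time: 9.22
tool_pos: [0.4922, 0.1929, 0.1142]
tool_rot: [3.14, 0.002, 2.956]
contact_force: [-3.5, 1.8, 13.5]
opening: 0.0516
grip_force: 60.0
```

```bash
python3 -m jog '[[[-0.5,0,0,0.001,-0.08],[-0.5,0,0,0.001,-0.16],[-0.5,0,0,0.001,-0.24],[-0.5,0,0,0.001,-0.32],[-0.5,0,0,0.001,-0.4]]]'
```

```text
time: 9.63
tool_pos: [0.4931, 0.1929, 0.114]
tool_rot: [3.141, 0.005, -2.923]
contact_force: [-2.6, 1.4, 16.5]
opening: 0.0516
grip_force: 60.0
```

```bash
python3 -m jog '[[[-0.5,0,0,0,-0.08],[-0.5,0,0,0,-0.16],[-0.5,0,0,0,-0.24],[-0.5,0,0,0,-0.32],[-0.5,0,0,0,-0.4]]]'
python3 -m jog '[[[-0.5,0,0,0,-0.08],[-0.5,0,0,0,-0.16],[-0.5,0,0,0,-0.24],[-0.5,0,0,0,-0.3],[-0.5,0,0,0,-0.3]]]'
python3 - <<'E'
from h import *
robot.read_camera("scene"); s=robot.observe(); print(s["torque"],s["contact_force"],s["qpos"],s["opening"])
E
```

```text
time: 10.05
tool_pos: [0.4932, 0.193, 0.114]
tool_rot: [-3.14, 0.005, -2.523]
contact_force: [-2.4, 2.4, 16.5]
opening: 0.0517
grip_force: 60.0
time: 10.47
tool_pos: [0.4933, 0.1929, 0.114]
tool_rot: [-3.138, 0.004, -2.224]
contact_force: [-1.6, 2.6, 15.6]
opening: 0.0518
grip_force: 60.0
[0.30987754 0.25987686 0.09997824] [-2.18405017  2.53337534 15.57429218] [ 2.27900256e-01  4.75930395e-01  1.68108415e+00  4.20871670e-04
  9.78985154e-01 -2.25837832e+00] 0.05157505431261769
```

```bash
python3 -m jog '[[[-0.5,0,0,-0.002,0],[-0.5,0,0,-0.004,0],[-0.5,0,0,-0.006,0],[-0.5,0,0,-0.008,0],[-0.5,0,0,-0.008,0]]]'
python3 -m jog '[[[-0.5,0,0,-0.002,0],[-0.5,0,0,-0.004,0],[-0.5,0,0,-0.006,0],[-0.5,0,0,-0.008,0],[-0.5,0,0,-0.008,0]]]'
```

```text
time: 10.93
tool_pos: [0.493, 0.1926, 0.1208]
tool_rot: [-3.139, 0.003, -2.227]
contact_force: [0.9, 1.9, 5.4]
opening: 0.0515
grip_force: 60.0
time: 11.35
tool_pos: [0.4911, 0.1922, 0.1276]
tool_rot: [3.141, -0.001, -2.227]
contact_force: [0.3, -0.1, -0.0]
opening: 0.0519
grip_force: 60.0
```

```bash
python3 -m jog '[[[-0.5,0,0,-0.008,0],[-0.5,0,0,-0.018,0],[-0.5,0,0,-0.03,0],[-0.5,0,0,-0.045,0],[-0.5,0,0,-0.06,0]]]'
python3 -m jog '[[[-0.5,0,0,-0.015,0],[-0.5,0,0,-0.028,0],[-0.5,0,0,-0.036,0],[-0.5,0,0,-0.036,0],[-0.5,0,0,-0.036,0]]]'
python3 -m jog '[[[-0.5,0,0,0,0],[-0.5,0,0,0,0],[-0.5,0,0,0,0],[-0.5,0,0,0,0],[-0.5,0,0,0,0]]]'
python3 - <<'E'
from h import *
im=robot.read_camera("scene"); s=robot.observe(); print(s["tool_pos"],s["contact_force"],s["qvel"])
w=robot.read_camera("wrist")
cv2.imwrite("pics/end.png",np.hstack([cv2.resize(im[60:260,270:470],(400,400)),cv2.resize(w[100:340,200:440],(400,400))])[:,:,::-1])
E
```

```text
time: 11.77
tool_pos: [0.4914, 0.1922, 0.189]
tool_rot: [3.142, -0.0, -2.227]
contact_force: [0.6, 0.2, -0.5]
opening: 0.0513
grip_force: 60.0
time: 12.18
tool_pos: [0.4916, 0.1923, 0.224]
tool_rot: [-3.141, 0.001, -2.227]
contact_force: [-0.2, 0.2, -0.9]
opening: 0.0516
grip_force: 60.0
time: 12.6
tool_pos: [0.4915, 0.1922, 0.2233]
tool_rot: [3.141, -0.001, -2.227]
contact_force: [-0.4, 0.2, 0.4]
opening: 0.0519
grip_force: 60.0
[0.49150766 0.1922644  0.22345041] [ 0.23970572 -1.0608912  -0.41901343] [-0.00134888 -0.00393451 -0.00287721  0.0004801   0.0002088  -0.00142596]
```

View pics/end.png

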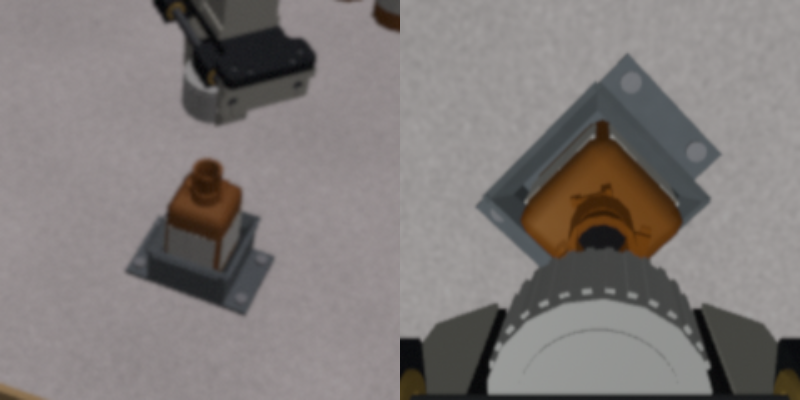

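The open bottle sits upright in the holder, with its neck at about (207,180) on the left. The cap is held level above it at about (205,95).

```bash
python3 -c "
from cell import robot
print(robot.hand_in())"
```

```text
the job is handed in; nothing more can be done
None
```

The job is handed in at about 12.7 s: the square bottle stands open in the holder, and the freed cap is held level and still about 8 cm above its mouth; the verdict was not shown.

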